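# Open the press-and-turn cap of the leaning mixing jar

## Task

Open the steel mixing jar that leans in the cradle: its safety cap lets go only while it is pressed firmly in, so press it along the jar's axis and keep pressing as you turn it anticlockwise until its ears are out from under the claws, never forcing it against them. Draw the cap off and set it down, without dropping it, flat in the steel tray with its grip bar upwards. Leave the other things on the bench where they are.

Things in the scene. Friction and masses are not known exactly. Their poses are not given: they have to be found in the camera images.
- cap: White plastic safety cap, 76 mm across, about 0.14 kg, loose but locked on the jar at the start. z axis = the cap's axis, pointing out of the jar; x axis along its grip bar. Origin: centre of the underside of its disc. The disc is 16 mm thick (z = 0 to 16 mm); below it hangs a skirt, 76 mm outside and 67 mm inside, down to z = -18 mm, of which 10 mm overlap the jar's neck.
- cap_bar (a point): Middle of the cap's grip bar (cap frame x = y = 0, z = 30 mm). The bar is 64 mm long (cap x), 16 mm wide (cap y) and stands 28 mm high on the disc (cap z = 16 to 44 mm): pinch it across its width.
- cap_ear (a point): Centre of one of the cap's two ears (cap frame x = 42 mm, z = 4 mm; the other is at x = -42 mm). The ears, in line with the bar, reach 49 mm from the axis, are 16 mm wide and 8 mm thick (z = 0 to 8 mm). When locked each sits in a pocket under a claw.
- jar: Stainless steel jar, 84 mm across, 120 mm long, with a black band, fixed in the cradle, leaning 30 degrees from vertical. z axis = the jar's axis, out of the mouth; origin = place of the cap's origin when locked, where the cap's axes also agree with the jar's (within 2 mm and a few degrees). Flange 116 mm across at z = -40 to -30 mm; neck 63 mm across, z = -30 to -8 mm.
- claw (a point): One of the jar's two fixed steel claws, which hook over the cap's ears from the jar's +x and -x sides: 41 to 57 mm from the axis, top at jar z = 14 mm. The cap can turn only anticlockwise seen from outside (positive about z), while pressed in more than 5 mm all the way; after about 52 degrees the ears are clear of the claws. 65 to 80 degrees is good; it is stopped at about 145.
- mouth (a point): Jar origin, on the jar's axis at the mouth. A spring plunger here pushes the cap outwards: 5 N when locked, 9 N pressed in 6 mm; it bottoms hard at 8 mm (10 N). Unless pressed the cap can neither be turned far nor drawn off: it must not be forced. Turned clear and let up, it rises 4 mm above the locked height and can then be drawn straight off along the axis.
- cradle: Fixed inclined cradle: aluminium base plate 240 x 150 x 12 mm and two blue cheeks holding the jar. Origin on the bench straight below the jar's origin, which is 170 mm above it. The jar's mouth leans to the cradle's -x, so the cradle's yaw tells which way it leans; the base plate runs from x = -70 to +170 mm.
- tray: Loose shallow square stainless steel tray, 160 x 160 mm outside, 18 mm high, walls and floor about 4 mm, 0.7 kg. Origin: centre of its underside, z up. A cap standing flat in it has its origin about 22 mm above the tray's origin.
- solvent_bottle: Bystander, loose: amber glass bottle, 48 mm across, 120 mm tall, standing between the cradle and the tray. Origin: centre of its underside.
- powder_jar: Bystander, loose: white jar with an ordinary black screw lid, 68 mm across, 85 mm tall, standing upright. Origin: centre of its underside.
- beaker: Bystander, loose: open glass beaker, 68 mm across, 85 mm tall. Origin: centre of its underside.
- wrench: Bystander, loose: steel wrench, 150 mm long, lying flat near the robot. Origin: in the tool, at bench level.
- spatula: Bystander, loose: spatula, 180 mm long, lying flat near the robot. Origin: in the tool, at bench level.
- wash_bottle: Bystander, loose: pale translucent plastic bottle with a white cap, 64 mm across, 150 mm tall. Origin: centre of its underside.
- foil_box: Bystander, loose: cardboard box 110 x 70 x 35 mm lying flat. Origin: centre of its underside.
There are look-alikes about, which are no part of the job. Leave any pink or yellow look-alike of the cap alone.

How it is judged:
On the way, in this order (a step that is already met when the one before it is completed fails the run):
1. the cap is turned (by more than 20 degrees) while pressed in (by more than 3.5 mm) (angle between the x axis of cap and the x axis of jar, either way round above 0.35 rad and z of cap in the frame of jar between -0.012 and -0.0035 m and distance between cap and jar below 0.015 m).
2. the cap is drawn off the jar (30 mm or more) (z of cap in the frame of jar above 0.03 m).
At the end, for the whole second after the job is handed in: The cap stands flat (within 0.1 rad) on the floor of the level tray, grip bar up, its axis within 45 mm of the tray's centre along each of the tray's sides, released, cap and tray at rest (x of cap in the frame of tray between -0.045 and 0.045 m and y of cap in the frame of tray between -0.045 and 0.045 m and z of cap in the frame of tray between 0.015 and 0.029 m and angle between each of cap, tray's own z axis and vertical below 0.1 rad and linear speed of each of cap, tray below 0.02 m/s); the robot touches nothing.
It fails at once if the cap is forced: it and the jar bear on each other with over 100 N (twisting it while locked, pulling, ramming) (contact force between cap and jar above 100 N).
It fails at once if the cap is dropped: away from the jar and from the fingers it moves faster than 0.5 m/s (a fall of more than about 12 mm) (distance between cap and jar above 0.06 m and contact force between cap and the fingers below 0.05 N and linear speed of cap above 0.5 m/s).
It fails at once if a bystander is moved by more than 30 mm (distance of any of solvent_bottle, powder_jar, beaker, wrench, spatula, wash_bottle, foil_box from where it was at the start of the episode above 0.03 m).
It also fails if it takes over 48 s, if anything falls off the work surface, if the arm or the gripper's body presses on something with over 40 N, if the wrist force passes 120 N, or if a joint passes its speed limit or range.

## Robot

A 6-joint arm with a two-finger parallel gripper is mounted at the origin on the work surface. World frame = base frame: x ahead of the robot, y to its left, z up, the work surface at z = 0. Lengths are in m, angles in rad, forces in N, time in s.
With the tool pointing down it reaches from about 0.325 to 0.775 m from the base axis. Payload 5.5 kg.
Tool frame: the origin (TCP) lies midway between the tips of the shut fingers; the grasp point (between the pads) lies 19 mm behind it (arm.pinch_z is the z of the grasp point in the tool frame, in m); z points along the fingers, y is the line along which they close (so a half turn about z gives the same grasp; the last joint's range is limited). The gripper opens to 85 mm and grips with 20 to 120 N. Pads are 22 mm wide; open, the fingers measure 114 mm over their backs; the gripper's body (76 mm by 85 mm) begins 54 mm behind the grasp point. The pads swing forward as they close: fully open they stand 13 mm farther back than shut.
Start: joints at [1.06, 0.091, 1.231, -0, 1.82, -0.057], TCP at [0.263, 0.539, 0.231] pointing down, gripper open.
Joint ranges: [-2.87, 2.87], [-0.86, 2.18], [0.17, 2.46], [-1.51, 4.65], [0.06, 2.69], [-2.65, 2.65]. Speed limits (rad/s): [2.57, 2.57, 3.01, 3.14, 3.14, 3.14].

## Interface

Orientations are given as a unit quaternion [w, x, y, z].
In Python, from station import arm, eyes, job, spotter gives the robot as it stands. The module is installed in compiled form; this text tells all that it offers.
- The arm moves only by the shell command python3 -m jog 'ROWS'. ROWS is text: rows parted by semicolons, each of 7 numbers parted by spaces: the shift along the tool's x, y, z in units of 50 mm (1.0 is 50 mm), then the turn, a rotation vector about the tool's x, y, z in units of 8 degrees (1.0 is 8 degrees), then the finger opening in mm, from 0 to 85.4. In form: tx ty tz rx ry rz claw; .... A call has 1 to 12 rows; each row is the pose to reach, as a shift and turn from the pose commanded when the call began, along the tool's axes at that moment; what a row does not reach only later rows make up. A row lasts 1/8 s, in which the tool goes at most 62.5 mm and 10.7 degrees, less where a joint would pass 70% of its speed; a pose out of reach is approached as far as the arm can. A call with a gripper value outside its range is refused whole. The fingers move at their own pace and stop on an object; the grip force is fixed at half the most. Time passes only in rows, so rows that repeat a pose let the fingers close. It gives the time, the measured TCP pose, the force, the opening and the grip force at its end, in the units of the state.
- arm.state(): the state, without advancing time (a new reading comes with each control period).
- eyes.get_image(name): name is "scene" or "top" or "wrist"; returns the picture (420x560x3 uint8, red, green, blue); there is no depth.
- eyes.camera_model(name): a dict with "intrinsics" (3x3 intrinsics, pixels), "world_from_camera" (4x4, takes a point from camera to world coordinates); the wrist camera has in their place "mount" (4x4, takes a point from camera to tool coordinates, whose origin is the TCP and whose axes are the flange's). Camera axes: x right, y down, z forward; pixel columns grow to the right and rows downward; lengths in m; the calibration is good to about 2 mm. A picture is of the moment at which its call begins: read the wrist's pose just before it. camera_model takes no time and is no camera call.
- job.finish_job(): hands the job in; it is judged then, once.
Trained networks look in the newest picture that a camera, given by its name, has taken for a name from the list of things; names that differ only in an ending like _2 or _b are one class to them, and where a whole thing is asked for, a point or a joint stands for the part that bears it (a point fixed in the world has none). Each returns a list of dicts, best first, with "confidence" (0 to 1); they miss things now and then, are a little off and sometimes report something else, mostly with a low value. They report only what shows in the picture. A call takes as long as a camera call. They do not tell look-alikes from the thing itself.
- spotter.find_in(name, camera): "bbox" ([centre column, centre row, width, height] in pixels, round what is visible of it).
The state is a dict: "t": time; "q": joint angles; "qd": joint speeds; "tau": joint torques, N m; "tcp_pos": TCP position; "orientation": TCP orientation; "force": force on the tool from outside, world axes, zero at the start; "wrist_torque": the same for the moment, N m; "grip_width": finger opening in m; "grasp_force": force on a finger pad.
Only numpy, scipy, OpenCV 4.12 (cv2) and the standard library are available. Lean on these libraries where they do the work, as an engineer would, in place of code of your own. Each camera call takes 0.05 s, during which the arm holds its last target. There are 200 camera calls.

## Working session

There is one attempt and no reset: what is moved stays moved. The work goes in short steps, Python scripts to look and compute and a shell command to move; the robot and the scene stay as the last step left them, time stands still between calls to the robot, and variables do not carry over. Pictures are saved under pics/ and viewed, at most 10 in all, crops included, and the job is handed in when it is done.

```bash
mkdir -p pics; cat > h.py <<'E'
import numpy as np, cv2
from station import arm, eyes, job, spotter
from scipy.spatial.transform import Rotation as R
def Rq(q): return R.from_quat([q[1],q[2],q[3],q[0]])
def cam(n,s=None):
    m=eyes.camera_model(n); K=np.array(m["intrinsics"])
    if n!="wrist": return K,np.array(m["world_from_camera"])
    s=s or arm.state(); T=np.eye(4); T[:3,:3]=Rq(s["orientation"]).as_matrix(); T[:3,3]=s["tcp_pos"]
    return K,T@np.array(m["mount"])
def proj(K,T,p):
    p=np.atleast_2d(p); c=(p-T[:3,3])@T[:3,:3]; u=c@K.T; return u[:,:2]/u[:,2:]
def onplane(K,T,uv,z):
    d=T[:3,:3]@np.linalg.solve(K,[uv[0],uv[1],1]); o=T[:3,3]; return o+d*(z-o[2])/d[2]
def snap(n,f):
    s=arm.state(); im=np.array(eyes.get_image(n)); cv2.imwrite("pics/"+f,im[:,:,::-1]); return im,cam(n,s)
E
python3 - <<'E'
from h import *
for n in("scene","top"):
    im,(K,T)=snap(n,n+"0.png"); print(n,K.round(0).tolist(),T.round(3).tolist())
    for o in "cap cap_bar jar claw cradle tray solvent_bottle powder_jar beaker wash_bottle foil_box".split():
        print(o,[(np.round(d["bbox"]).astype(int).tolist(),round(d["confidence"],2)) for d in spotter.find_in(o,n)[:4]])
a=cv2.imread("pics/scene0.png");b=cv2.imread("pics/top0.png")
E
```

```text
scene [[407.0, 0.0, 275.0], [0.0, 407.0, 207.0], [0.0, 0.0, 1.0]] [[-0.839, 0.401, -0.368, 0.998], [0.544, 0.634, -0.549, 0.743], [0.013, -0.661, -0.75, 1.122], [0.0, 0.0, 0.0, 1.0]]
cap [([410, 269, 28, 32], 0.95), ([398, 318, 26, 32], 0.87), ([348, 298, 29, 31], 0.67), ([317, 232, 25, 26], 0.6)]
cap_bar [([409, 270, 28, 26], 0.96), ([397, 318, 29, 34], 0.79), ([310, 206, 24, 24], 0.66), ([318, 230, 25, 28], 0.58)]
jar [([302, 246, 55, 45], 0.96), ([288, 171, 23, 23], 0.44)]
claw [([234, 305, 24, 30], 0.72), ([308, 245, 50, 44], 0.7)]
cradle [([296, 256, 86, 70], 0.64)]
tray [([241, 189, 55, 45], 0.81)]
solvent_bottle [([276, 220, 19, 34], 0.53)]
powder_jar [([237, 239, 23, 29], 0.88), ([233, 306, 23, 30], 0.19)]
beaker [([233, 304, 22, 27], 0.86)]
wash_bottle [([184, 214, 25, 37], 0.81)]
foil_box [([235, 144, 30, 18], 0.63)]
top [[449.0, 0.0, 280.0], [0.0, 449.0, 202.0], [0.0, 0.0, 1.0]] [[-0.001, -0.997, 0.083, 0.386], [-1.0, 0.001, 0.004, 0.003], [-0.004, -0.083, -0.997, 1.401], [0.0, 0.0, 0.0, 1.0]]
cap [([156, 290, 30, 31], 0.91), ([163, 211, 28, 27], 0.72), ([284, 254, 28, 25], 0.68), ([217, 205, 31, 27], 0.56)]
cap_bar [([165, 211, 28, 17], 0.92), ([156, 291, 26, 34], 0.75), ([286, 254, 29, 27], 0.75), ([217, 208, 33, 30], 0.58)]
jar [([226, 194, 72, 82], 0.64), ([220, 199, 43, 56], 0.57)]
claw [([222, 198, 42, 53], 0.86)]
cradle [([227, 194, 74, 80], 0.78)]
tray [([359, 202, 57, 57], 0.69)]
solvent_bottle [([285, 199, 13, 19], 0.59), ([221, 200, 43, 54], 0.38), ([218, 207, 36, 24], 0.26)]
powder_jar [([281, 152, 18, 26], 0.89)]
beaker [([215, 115, 24, 27], 0.92), ([431, 236, 29, 36], 0.52)]
wash_bottle [([337, 116, 26, 30], 0.8)]
foil_box []
```

View pics/scene0.png

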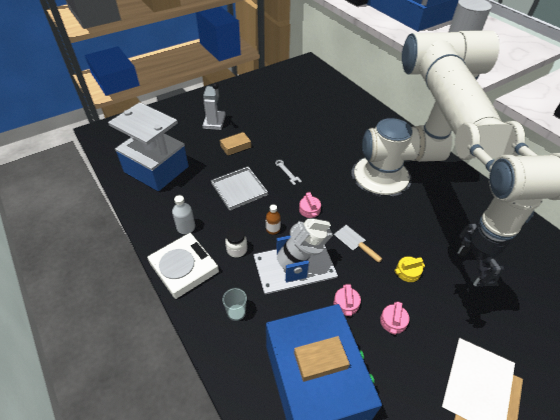

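View pics/top0.png

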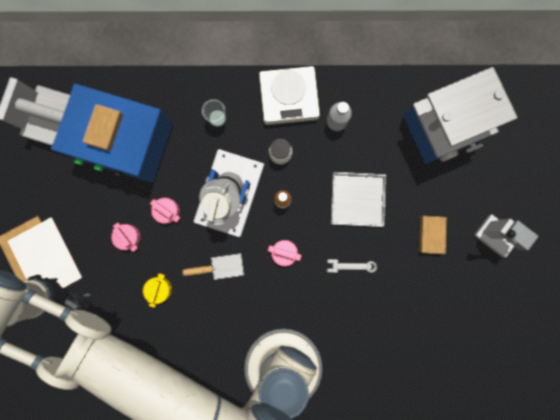

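The white thing on the jar at top (216,207) is the only white cap with a bar in the claws. The look-alikes are pink at top (163,211), (126,236) and (284,254), and yellow at (156,290). I'll confirm the choice in one enlarged crop.

```bash
python3 - <<'E'
from h import *
a=cv2.imread("pics/scene0.png")[200:300,245:345];b=cv2.imread("pics/top0.png")[140:240,180:280]
cv2.imwrite("pics/crop0.png",np.hstack([cv2.resize(i,(400,400),interpolation=cv2.INTER_CUBIC) for i in(a,b)]))
K,T=cam("top"); print("cap",onplane(K,T,(216,206),.19).round(3)); print("tray",onplane(K,T,(359,200),.018).round(3))
print("bottle",onplane(K,T,(283,199),.12).round(3))
print("pj",onplane(K,T,(281,152),.08).round(3))
print(eyes.camera_model("wrist"),arm.pinch_z,arm.state()["orientation"])
E
```

```text
cap [0.478 0.181 0.19 ]
tray [ 0.509 -0.236  0.018]
bottle [ 0.503 -0.001  0.12 ]
pj [0.647 0.005 0.08 ]
{'intrinsics': array([[337.06201157,   0.        , 281.21696525],
       [  0.        , 337.06201157, 209.21079636],
       [  0.        ,   0.        ,   1.        ]]), 'mount': array([[-1.30176008e-04, -9.59154093e-01, -2.82884090e-01,
         7.24886785e-02],
       [ 9.99999614e-01, -3.70795387e-04,  7.97054208e-04,
        -5.45243047e-04],
       [-8.69389921e-04, -2.82883877e-01,  9.59153771e-01,
        -1.42072977e-01],
       [ 0.00000000e+00,  0.00000000e+00,  0.00000000e+00,
         1.00000000e+00]])} -0.0187 [1.22968071e-05 2.24949503e-01 9.74370423e-01 9.22876439e-06]
```

View pics/crop0.png

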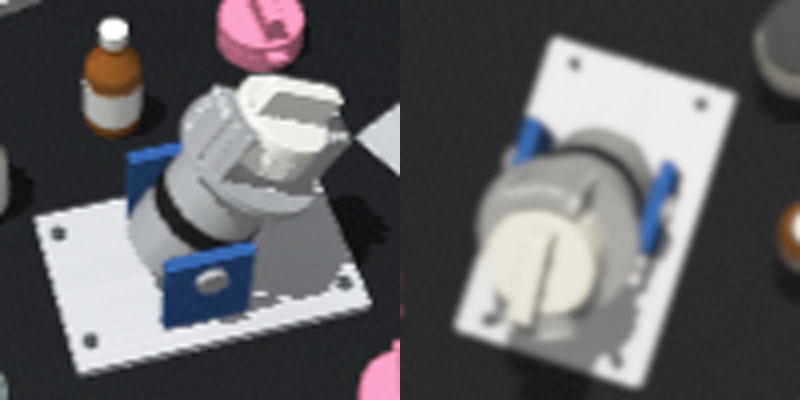

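The crop shows the white cap with its bar between steel claws, on the leaning jar (scene crop about (290,110), top crop about (540,265)); the base plate corners are clear. The cradle gives the jar pose, so I'll compute that next.

```bash
cat >> h.py <<'E'
def jarR(yaw,phi):  # jar axes: z leans 30deg to cradle -x; x = cradle -x side turned by phi about z
    c=R.from_euler("z",yaw)*R.from_euler("y",-np.pi/6)   # z-> -x lean
    return c*R.from_euler("z",np.pi+phi)
def toolR(RJ): # tool x along jar x, z = -jar z
    m=RJ.as_matrix(); return R.from_matrix(np.column_stack([m[:,0],-m[:,1],-m[:,2]]))
def goto(p,Rt,s=None):
    s=s or arm.state(); R0=Rq(s["orientation"])
    print("t",round(s["t"],2),"shift",(R0.inv().apply(np.array(p)-s["tcp_pos"])/.05).round(3),"rot",np.degrees((R0.inv()*Rt).as_rotvec()).round(2),"/8",(np.degrees((R0.inv()*Rt).as_rotvec())/8).round(3))
E
python3 - <<'E'
from h import *
K,T=cam("top")
P=np.array([onplane(K,T,u,.012)[:2] for u in[(218,149.2),(264.2,163.7),(240,237),(194.2,222.5)]])
print(P.round(3),[np.linalg.norm(P[i]-P[i-1]).round(3) for i in range(4)])
far=(P[0]+P[1])/2;near=(P[2]+P[3])/2;d=(far-near)/np.linalg.norm(far-near);yaw=np.arctan2(d[1],d[0])
o=(far+near)/2-d*.05;o=np.r_[o,.17];print("yaw",np.degrees(yaw),"jar",o)
for phi in(-20,-10,0,10,20):
    RJ=jarR(yaw,np.radians(phi)); print(phi,((proj(K,T,o+RJ.apply([[-.032,0,.044],[.032,0,.044],[0,0,.0]]))-[180,140])*4+[400,0]).round(0).tolist())
RJ=jarR(yaw,0); goto(o+RJ.apply([0,0,.13]),toolR(RJ)); print(RJ.as_matrix().round(2))
E
```

```text
[[0.67  0.202]
 [0.623 0.057]
 [0.395 0.132]
 [0.44  0.274]] [np.float64(0.241), np.float64(0.152), np.float64(0.24), np.float64(0.149)]
yaw -17.627044843568385 jar [0.48440943 0.18145681 0.17      ]
-20 [[553.0, 249.0], [504.0, 317.0], [547.0, 256.0]]
-10 [[546.0, 245.0], [512.0, 321.0], [547.0, 256.0]]
0 [[538.0, 242.0], [519.0, 324.0], [547.0, 256.0]]
10 [[530.0, 240.0], [527.0, 326.0], [547.0, 256.0]]
20 [[522.0, 239.0], [535.0, 326.0], [547.0, 256.0]]
t 1.2 shift [-5.831 -4.681 -1.026] rot [ -2.19 -29.94  -8.18] /8 [-0.274 -3.743 -1.023]
[[-0.83 -0.3  -0.48]
 [ 0.26 -0.95  0.15]
 [-0.5  -0.    0.87]]
```

```bash
python3 -m jog '-5.83 -4.68 -1.03 -0.27 -3.74 -1.02 85;-5.83 -4.68 -1.03 -0.27 -3.74 -1.02 85;-5.83 -4.68 -1.03 -0.27 -3.74 -1.02 85;-5.83 -4.68 -1.03 -0.27 -3.74 -1.02 85;-5.83 -4.68 -1.03 -0.27 -3.74 -1.02 85;-5.83 -4.68 -1.03 -0.27 -3.74 -1.02 85;-5.83 -4.68 -1.03 -0.27 -3.74 -1.02 85;-5.83 -4.68 -1.03 -0.27 -3.74 -1.02 85;-5.83 -4.68 -1.03 -0.27 -3.74 -1.02 85;-5.83 -4.68 -1.03 -0.27 -3.74 -1.02 85'
python3 - <<'E'
from h import *
s=arm.state();im,(K,T)=snap("wrist","w1.png"); yaw=np.radians(-17.63); o=np.array([.4844,.1815,.17]); RJ=jarR(yaw,0)
goto(o+RJ.apply([0,0,.13]),toolR(RJ),s); print(s["q"],s["force"])
pts=np.array([[-32,-8,44],[32,-8,44],[32,8,44],[-32,8,44],[49,-8,8],[49,8,8],[-49,-8,8],[-49,8,8],[0,38,16],[0,-38,16],[38,0,16]])/1000
uv=proj(K,T,o+RJ.apply(pts)); print(uv.round(0).tolist())
b=im[:,:,::-1].copy()
for u in uv: cv2.circle(b,tuple(int(v) for v in u),2,(0,0,255),-1)
cv2.imwrite("pics/w1b.png",b)
E
```

```text
t: 2.45
tcp_pos: [0.4219, 0.2026, 0.2822]
orientation: [0.255, 0.147, 0.955, -0.04]
force: [-0.2, -1.0, -0.2]
grip_width: 0.085
grasp_force: 0.0
t 2.45 shift [-0.02  -0.024  0.002] rot [ 0.   -0.08  0.15] /8 [ 0.    -0.01   0.019]
[ 0.6802899  -0.55228491  1.7684921  -0.42996407  1.61426582 -0.67285149] [-0.22214139 -1.0319372  -0.21724103]
[[291.0, 259.0], [292.0, 173.0], [268.0, 173.0], [269.0, 259.0], [291.0, 143.0], [270.0, 143.0], [289.0, 260.0], [271.0, 260.0], [232.0, 207.0], [328.0, 207.0], [280.0, 159.0]]
```

View pics/w1b.png

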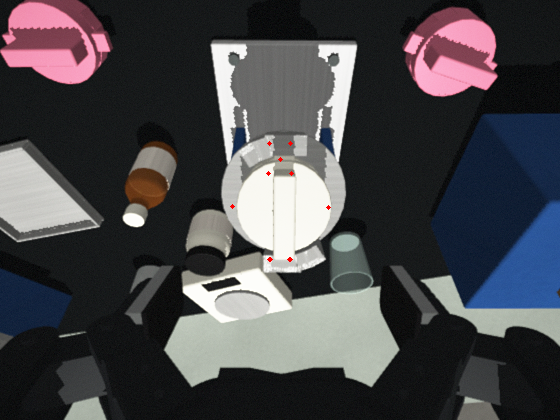

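The wrist picture shows the cap at about (285,205). Its bar runs from (284,175) to (285,262), about 4 px (3 mm) right of the prediction, with the angle matching. I'll measure it numerically.

```bash
python3 - <<'E'
from h import *
im=cv2.imread("pics/w1.png").astype(int); m=((im[:,:,2]-im[:,:,0]>6)&(im[:,:,2]>190)); m[:,:225]=0;m[:,345:]=0;m[:140]=0;m[285:]=0
m=m.astype(np.uint8); n,l,st,c=cv2.connectedComponentsWithStats(m); i=1+st[1:,4].argmax(); print(st[i],c[i])
k=(l==i)
for r in range(150,276,6):
    x=np.flatnonzero(k[r]); print(r,(x.min(),x.max(),len(x)) if len(x) else None, im[r,262:310:3].sum(1)[:16].tolist() if r%12==6 else "")
E
```

```text
[ 236  163   96   97 3785] [282.78229855 199.4010568 ]
150 None [557, 559, 550, 576, 476, 334, 343, 341, 336, 338, 334, 584, 580, 578, 579, 350]
156 None 
162 None [354, 359, 368, 408, 517, 492, 507, 509, 502, 496, 465, 467, 372, 368, 356, 347]
168 (np.int64(259), np.int64(308), 29) 
174 (np.int64(251), np.int64(316), 42) [736, 737, 739, 741, 380, 383, 383, 378, 382, 381, 377, 589, 739, 739, 739, 737]
180 (np.int64(246), np.int64(322), 62) 
186 (np.int64(240), np.int64(325), 72) [738, 738, 739, 740, 695, 739, 739, 739, 739, 739, 739, 679, 740, 738, 738, 738]
192 (np.int64(238), np.int64(328), 84) 
198 (np.int64(237), np.int64(329), 74) [739, 738, 739, 741, 697, 740, 739, 741, 739, 739, 741, 676, 739, 740, 739, 739]
204 (np.int64(236), np.int64(330), 69) 
210 (np.int64(237), np.int64(330), 53) [739, 739, 741, 717, 699, 741, 743, 743, 740, 741, 739, 674, 741, 741, 741, 739]
216 (np.int64(237), np.int64(330), 32) 
222 (np.int64(239), np.int64(327), 23) [741, 739, 743, 744, 695, 743, 744, 743, 742, 743, 740, 664, 743, 742, 742, 741]
228 (np.int64(242), np.int64(325), 26) 
234 (np.int64(247), np.int64(321), 19) [743, 743, 744, 747, 700, 744, 745, 744, 743, 744, 742, 680, 746, 745, 745, 743]
240 (np.int64(252), np.int64(314), 12) 
246 (np.int64(260), np.int64(305), 14) [742, 751, 748, 749, 697, 746, 746, 746, 746, 744, 743, 718, 747, 753, 751, 325]
252 (np.int64(274), np.int64(293), 4) 
258 (np.int64(272), np.int64(294), 8) [404, 684, 638, 579, 686, 746, 744, 743, 742, 742, 739, 706, 576, 576, 586, 593]
264 None 
270 None [419, 723, 738, 694, 595, 666, 632, 651, 730, 748, 745, 740, 648, 399, 126, 63]
```

```bash
python3 -m jog '0 0.04 1 0 0 0 85;0 0.04 1.6 0 0 0 85;0 0.04 1.6 0 0 0 85'
cat >> h.py <<'E'
yaw=np.radians(-17.63); RJ=jarR(yaw,0); o=np.array([.4844,.1815,.17])+RJ.apply([0,-.0025,0])
def rep():
    s=arm.state(); p=RJ.inv().apply(s["tcp_pos"]-o)*1e3; r=(toolR(RJ).inv()*Rq(s["orientation"])).as_rotvec(degrees=True)
    print("t",round(s["t"],2),"tcp in jar mm",p.round(1),"rot dev",r.round(1),"F jar",RJ.inv().apply(s["force"]).round(1),"M",RJ.inv().apply(s["wrist_torque"]).round(2),"w",round(s["grip_width"]*1e3,1),"g",round(s["grasp_force"],1),"q",np.round(s["q"],2))
E
python3 -c "
from h import *
rep()"
```

```text
t: 2.88
tcp_pos: [0.4603, 0.1907, 0.2102]
orientation: [0.253, 0.148, 0.955, -0.042]
force: [-0.4, -0.1, -0.3]
grip_width: 0.085
grasp_force: 0.0
t 2.88 tcp in jar mm [ 2.2  1.  47.7] rot dev [ 0.3  0.2 -0.1] F jar [ 0.4  0.2 -0.1] M [-0.01 -0.23  0.01] w 85.0 g 0.0 q [ 0.59 -0.51  1.87 -0.41  1.46 -0.69]
```

```bash
python3 -m jog '-0.04 0.02 0.53 0 0 0 85;-0.04 0.02 0.53 0 0 0 85;-0.04 0.02 0.53 0 0 0 40;-0.04 0.02 0.53 0 0 0 40;-0.04 0.02 0.53 0 0 0 40;-0.04 0.02 0.53 0 0 0 40' >/dev/null
python3 -c "
from h import *
rep()
im,_=snap('wrist','w2.png')"
```

```text
t 3.62 tcp in jar mm [-2.2 -0.6 24.1] rot dev [0. 0. 0.] F jar [-0.5  0.3  0.8] M [-0.01 -0.24  0.03] w 40.1 g 0.0 q [ 0.57 -0.49  1.88 -0.4   1.4  -0.7 ]
```

View pics/w2.png

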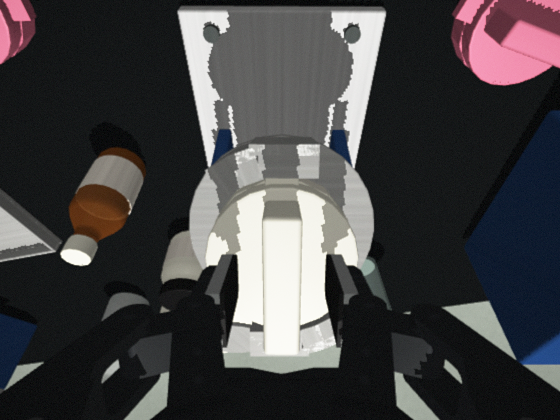

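The picture shows the bar centred at column 282 between the fingers (237 and 328) and aligned with them. Closing now.

```bash
python3 -m jog '0.02 -0.01 0.06 0 0 0 40;0.02 -0.01 0.06 0 0 0 0;0.02 -0.01 0.06 0 0 0 0;0.02 -0.01 0.06 0 0 0 0;0.02 -0.01 0.06 0 0 0 0;0.02 -0.01 0.06 0 0 0 0' >/dev/null
python3 -c "
from h import *
rep()"
```

```text
t 4.42 tcp in jar mm [-0.8  0.1 20.6] rot dev [0.  0.1 0. ] F jar [1.6 0.  0.3] M [ 0.06 -0.53 -0.13] w 14.9 g 60.2 q [ 0.56 -0.49  1.89 -0.4   1.4  -0.7 ]
```

```bash
python3 -m jog '0 0 0.06 0 0 0 0;0 0 0.13 0 0 0 0;0 0 0.13 0 0 0 0;0 0 0.13 0 0 0 0' >/dev/null
python3 -c "
from h import *
rep()"
```

```text
t 4.92 tcp in jar mm [-1.2 -0.  14.9] rot dev [-0.  0.  0.] F jar [3.9 0.9 6.6] M [ 0.35 -0.95  0.02] w 14.8 g 61.3 q [ 0.56 -0.48  1.9  -0.4   1.38 -0.7 ]
```

```bash
python3 -m jog '0.02 0 0.03 0 0 0 0;0.02 0 0.03 0 0 0 0;0.02 0 0.03 0 0 0 0' >/dev/null
python3 -c "
from h import *
rep()"
```

```text
t 5.3 tcp in jar mm [-1.1 -0.  13.9] rot dev [-0.  -0.1  0.1] F jar [1.6 1.2 8.1] M [ 0.41 -0.61  0.01] w 15.2 g 61.4 q [ 0.56 -0.48  1.9  -0.4   1.38 -0.7 ]
```

```bash
python3 -m jog '0 0 0 0 0 -0.6 0;0 0 0 0 0 -1.2 0;0 0 0 0 0 -1.5 0;0 0 0 0 0 -1.5 0' >/dev/null
python3 -c "
from h import *
rep()"
```

```text
t 5.8 tcp in jar mm [-1.2 -0.4 14. ] rot dev [ -0.1  -0.1 -12. ] F jar [ 1.6 -0.3  8. ] M [ 0.14 -0.56  0.05] w 14.6 g 61.3 q [ 0.56 -0.48  1.9  -0.4   1.38 -0.91]
```

Force is steady and there's no torque, so I'll carry on to about 72°.

```bash
python3 -m jog '0 0 0 0 0 -0.7 0;0 0 0 0 0 -1.4 0;0 0 0 0 0 -2.1 0;0 0 0 0 0 -2.8 0;0 0 0 0 0 -3 0;0 0 0 0 0 -3 0' >/dev/null
python3 -c "
from h import *
rep()"
```

```text
t 6.55 tcp in jar mm [-1.2 -0.4 14. ] rot dev [ -0.1  -0.1 -36. ] F jar [ 1.9 -0.3  7.3] M [ 0.09 -0.53  0.03] w 14.7 g 61.3 q [ 0.56 -0.48  1.9  -0.4   1.38 -1.33]
```

```bash
python3 -m jog '0 0 0 0 0 -0.7 0;0 0 0 0 0 -1.4 0;0 0 0 0 0 -2.1 0;0 0 0 0 0 -2.8 0;0 0 0 0 0 -3.5 0;0 0 0 0 0 -4.2 0;0 0 0 0 0 -4.5 0;0 0 0 0 0 -4.5 0' >/dev/null
python3 -c "
from h import *
rep()"
```

```text
t 7.55 tcp in jar mm [-1.4 -0.4 14.1] rot dev [ -0.   -0.1 -72. ] F jar [1.2 0.5 7.9] M [ 0.17 -0.47  0.03] w 14.8 g 61.3 q [ 0.56 -0.48  1.9  -0.4   1.38 -1.96]
```

```bash
python3 -m jog '0 0 -0.06 0 0 0 0;0 0 -0.12 0 0 0 0;0 0 -0.18 0 0 0 0;0 0 -0.24 0 0 0 0;0 0 -0.24 0 0 0 0' >/dev/null
python3 -c "
from h import *
rep()"
```

```text
t 8.18 tcp in jar mm [ 0.3  0.3 24.3] rot dev [  0.    0.1 -72. ] F jar [-0.8  0.5  1.2] M [ 0.   -0.11  0.06] w 14.9 g 60.5 q [ 0.57 -0.49  1.89 -0.4   1.41 -1.95]
```

Free. Now I'll draw it off and look.

```bash
python3 -m jog '0 0 -0.15 0 0 0 0;0 0 -0.4 0 0 0 0;0 0 -0.8 0 0 0 0;0 0 -1.4 0 0 0 0;0 0 -2.2 0 0 0 0;0 0 -2.6 0 0 0 0;0 0 -2.6 0 0 0 0' >/dev/null
python3 - <<'E'
from h import *
rep(); s=arm.state()
_,(K,T)=snap("top","t2.png")
for d in spotter.find_in("tray","top"): print(d)
im=cv2.imread("pics/t2.png")
c=im[165:240,320:400]; g=c.min(2); m=(g>90).astype(np.uint8); n,l,st,ce=cv2.connectedComponentsWithStats(m); i=1+st[1:,4].argmax()
ys,xs=np.nonzero(l==i); r=cv2.minAreaRect(np.column_stack([xs,ys]).astype(np.float32)); print(r,st[i])
uv=np.array(r[0])+[320,165]; tc=onplane(K,T,uv,.014); print("tray",tc)
_,(K,T)=snap("scene","s2.png"); print([(np.round(d["bbox"]),d["confidence"]) for d in spotter.find_in("tray","scene")], proj(K,T,np.r_[tc[:2],.01]))
a=im[130:270,170:410]; b=cv2.imread("pics/s2.png")[150:290,190:430]
cv2.imwrite("pics/v2.png",cv2.resize(np.hstack([a,b]),(800,233),interpolation=cv2.INTER_CUBIC))
E
```

```text
t 9.05 tcp in jar mm [ -0.7  -0.6 157. ] rot dev [ -0.1  -0.2 -72. ] F jar [ 0.7  0.2 -0.1] M [-0.   -0.38  0.06] w 15.0 g 60.2 q [ 0.71 -0.55  1.73 -0.44  1.66 -1.92]
{'bbox': [355.6, 203.2, 56.5, 56.6], 'confidence': 0.71}
((38.195701599121094, 33.89027404785156), (54.319400787353516, 53.22541046142578), 2.726310968399048) [  11    7   56   55 2873]
tray [ 0.51237728 -0.23419332  0.014     ]
[(array([241., 189.,  58.,  44.]), 0.68)] [[238.8804074  186.45871469]]
```

View pics/v2.png

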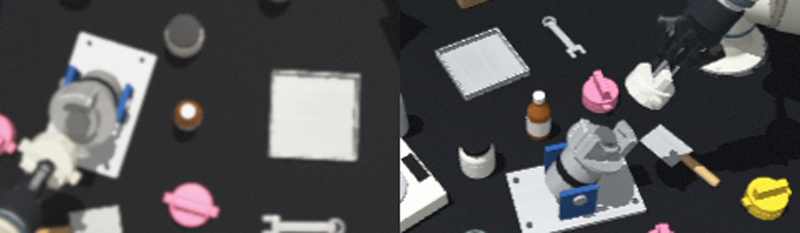

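The pictures show the white cap hanging in the gripper (right half about (650,85)), the jar open and the tray clear at top (357,199). Now over the tray.

```bash
python3 - <<'E'
from h import *
h=np.radians(155); x=[np.cos(h),np.sin(h),0]; z=[0,0,-1]; y=np.cross(z,x)
goto([.511,-.235,.20],R.from_matrix(np.column_stack([x,y,z]))); print(arm.state()["tcp_pos"])
E
```

```text
t 9.25 shift [ 6.523 -5.212  4.074] rot [-17.44  27.27  77.44] /8 [-2.18   3.408  9.68 ]
[0.41147086 0.20702129 0.30239724]
```

```bash
python3 -m jog '0.6 -0.5 0.35 -0.2 0.3 0.9 0;1.3 -1.05 0.8 -0.43 0.68 1.93 0;1.95 -1.57 1.22 -0.65 1.02 2.9 0;2.6 -2.08 1.63 -0.87 1.36 3.87 0;3.26 -2.6 2.04 -1.09 1.7 4.84 0;3.91 -3.12 2.44 -1.31 2.04 5.81 0;4.57 -3.65 2.85 -1.53 2.39 6.78 0;5.22 -4.17 3.26 -1.74 2.73 7.74 0;5.87 -4.69 3.67 -1.96 3.07 8.71 0;6.52 -5.21 4.07 -2.18 3.41 9.68 0;6.52 -5.21 4.07 -2.18 3.41 9.68 0;6.52 -5.21 4.07 -2.18 3.41 9.68 0'
python3 - <<'E'
from h import *
h=np.radians(155); x=[np.cos(h),np.sin(h),0]; z=[0,0,-1]; y=np.cross(z,x)
s=arm.state();goto([.511,-.235,.06],R.from_matrix(np.column_stack([x,y,z])),s);print(s["force"],s["q"],s["grip_width"],s["grasp_force"])
im,(K,T)=snap("wrist","w3.png")
E
```

```text
t: 10.75
tcp_pos: [0.5109, -0.2344, 0.2001]
orientation: [-0.0, 0.216, 0.976, 0.001]
force: [-0.4, -0.1, 0.2]
grip_width: 0.0149
grasp_force: 60.2
t 10.75 shift [-0.01  -0.016  2.803] rot [ 0.14 -0.06  0.  ] /8 [ 0.017 -0.007  0.001]
[-0.43005461 -0.11042898  0.21649159] [-0.49217001 -0.01431517  1.39378311  0.00238781  1.76324388 -1.62626045] 0.014926005016550958 60.179911851882935
```

View pics/w3.png

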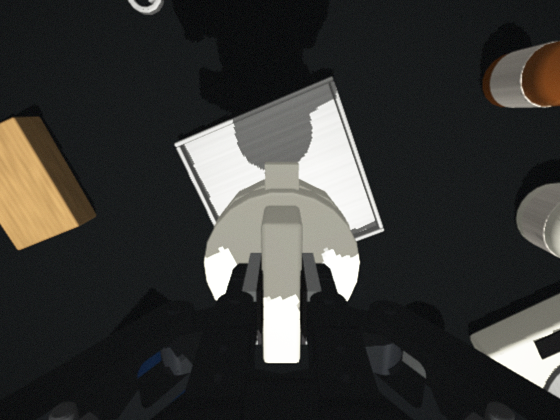

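The cap is held level by its bar (282,280), with the tray under it (corners (178,145), (333,80), (382,230)). I'll lower it.

```bash
python3 -m jog '0 0 1 0 0 0 0;0 0 2 0 0 0 0;0 0 2.8 0 0 0 0;0 0 2.95 0 0 0 0;0 0 3.03 0 0 0 0;0 0 3.03 0 0 0 0;0 0 3.03 0 0 0 0'
python3 -m jog '0 0 0.03 0 0 0 0;0 0 0.06 0 0 0 0;0 0 0.09 0 0 0 0;0 0 0.09 0 0 0 0'
```

```text
t: 11.68
tcp_pos: [0.5125, -0.2346, 0.0519]
orientation: [0.002, 0.216, 0.976, 0.0]
force: [-0.1, 0.5, -1.1]
grip_width: 0.0147
grasp_force: 60.1
t: 12.18
tcp_pos: [0.5114, -0.2341, 0.045]
orientation: [0.0, 0.216, 0.976, 0.001]
force: [0.8, 0.4, -0.1]
grip_width: 0.0152
grasp_force: 60.1
```

```bash
python3 -m jog '0 0 0.02 0 0 0 0;0 0 0.04 0 0 0 0;0 0 0.04 0 0 0 0'
python3 -m jog '0 0 0.02 0 0 0 0;0 0 0.03 0 0 0 0;0 0 0.03 0 0 0 0'
```

```text
t: 12.55
tcp_pos: [0.5117, -0.2342, 0.0438]
orientation: [0.001, 0.216, 0.976, 0.001]
force: [-1.1, 1.4, 2.4]
grip_width: 0.0148
grasp_force: 60.6
t: 12.92
tcp_pos: [0.5119, -0.2341, 0.0437]
orientation: [0.001, 0.216, 0.976, 0.001]
force: [-3.8, 3.2, 9.6]
grip_width: 0.0147
grasp_force: 61.7
```

Contact: it's standing on the floor. I'll back off a little, release, then rise.

```bash
python3 -m jog '0 0 -0.02 0 0 0 0;0 0 -0.02 0 0 0 0;0 0 -0.02 0 0 0 22;0 0 -0.02 0 0 0 40;0 0 -0.02 0 0 0 40;0 0 -0.02 0 0 0 40;0 0 -0.02 0 0 0 40'
python3 -m jog '0 0 -0.2 0 0 0 40;0 0 -0.8 0 0 0 40;0 0 -1.6 0 0 0 40;0 0 -2.4 0 0 0 40;0 0 -3 0 0 0 40;0 0 -3 0 0 0 40'
python3 - <<'E'
from h import *
snap("wrist","w4.png"); a=cv2.imread("pics/w4.png"); snap("scene","s4.png"); b=cv2.imread("pics/s4.png")[150:290,190:376]
cv2.imwrite("pics/v4.png",np.hstack([cv2.resize(a,(400,300)),cv2.resize(b,(400,300),interpolation=cv2.INTER_CUBIC)]))
E
```

```text
t: 13.8
tcp_pos: [0.5116, -0.2341, 0.0427]
orientation: [0.001, 0.216, 0.976, 0.001]
force: [-0.1, -0.7, 1.5]
grip_width: 0.04
grasp_force: 0.0
t: 14.55
tcp_pos: [0.5125, -0.235, 0.1972]
orientation: [0.004, 0.216, 0.976, -0.0]
force: [-0.8, 0.8, -0.6]
grip_width: 0.0403
grasp_force: 0.0
```

View pics/v4.png

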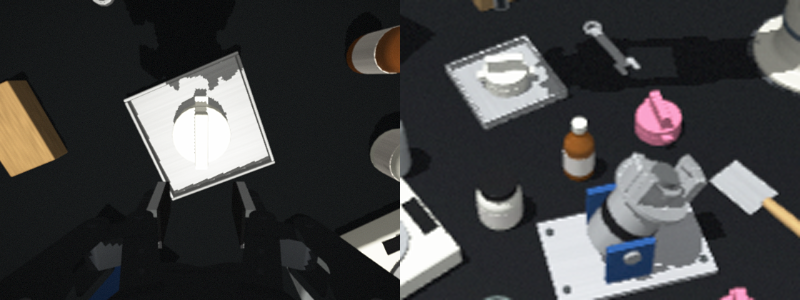

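The cap stands flat in the middle of the tray, bar up (left half (200,130), right half (505,72)), and the gripper is clear. Handing in.

```bash
python3 -c "
from station import job
print(job.finish_job())"
```

```text
the job is handed in; nothing more can be done
None
```

I pressed the cap in, turned it about 72° anticlockwise and drew it off the jar. It now stands flat in the middle of the tray with its grip bar up; I've handed the job in, but no verdict came back.

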